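# Hang the lampshade on the drying rail and slide it over its dish

### The arm

A 6-joint arm with a two-finger parallel gripper is mounted at the origin on the work surface. World frame = base frame: x ahead of the robot, y to its left, z up, the work surface at z = 0. Lengths are in m, angles in rad, forces in N, time in s.
With the tool pointing down it reaches from about 0.4 to 0.825 m from the base axis. Payload 7 kg.
Tool frame: the origin (TCP) lies on the mounting face of the last link; the fingertips stand arm.tcp_to_tips ahead of it and the grasp point (between the pads) lies 159 mm ahead of it (arm.tcp_to_tips is the distance from the TCP to the fingertips, in m); z points along the fingers, y is the direction in which the jaws open and shut (so a half turn about z gives the same grasp; the last joint's range is limited). The gripper opens to 88 mm and grips with 3 to 60 N. Pads are 19 mm wide; open, the fingers measure 130 mm over their backs; the gripper's body (78 mm by 193 mm) begins 47 mm behind the grasp point.
Start: joints at [1.614, 0.359, 0.012, 0, -1.224, -0.288], TCP at [0.164, 0.655, 0.405] pointing down, gripper open.
Joint ranges: [-3.07, 3.07], [-1.43, 2.12], [-1.02, 1.25], [-3.03, 1.67], [-3.05, -0], [-3.03, 3.03]. Speed limits (rad/s): [2.39, 2.39, 3.01, 3.14, 3.14, 3.14].

### API

Orientations are given as [roll, pitch, yaw] about the fixed x, y, z axes, in that order (R = Rz(yaw) Ry(pitch) Rx(roll)).
In Python, from station import arm, cams, job_done, finder gives the robot as it stands.
- The arm moves only by the tool play_rows, never from a script. Its argument "targets" is a list that holds one entry, the list of rows, each a list of 4 numbers: the shift along the tool's x, y, z in m, then the turn about the tool's z in degrees. A call has 1 to 5 rows; each row is the pose to reach, as a shift and turn from the pose commanded when the call began, along the tool's axes at that moment; what a row does not reach only later rows make up. A row lasts 1/8 s, in which the tool goes at most 62.5 mm and 10.7 degrees, less where a joint would pass 70% of its speed; a pose out of reach is approached as far as the arm can. A call with a gripper value outside its range is refused whole. "grip" is the closure in counts, from 0 (fully open) to 255 (shut), set as the call begins (left out, the last holds). The fingers move at their own pace and stop on an object; "newtons" is the grip in N (left out, the last holds). Time passes only in rows, so rows that repeat a pose let the fingers close. It gives the time, the measured TCP pose, the force and the opening at its end, in the units of the state.
- arm.get_state(): the state, without advancing time (a new reading comes with each control period).
- cams.grab_frame(name): name is "side" or "top" or "wrist"; returns (picture, depth): 420x560x3 uint8, red, green, blue; 420x560 float32, m along the optical axis (not along the pixel's ray), 0 where there is no reading.
- cams.camera_params(name): a dict with "intrinsics" (3x3 intrinsics, pixels), "position" and "attitude" of the camera in the world. Camera axes: x right, y down, z forward; pixel columns grow to the right and rows downward; lengths in m; the calibration is good to about 2 mm. A picture is of the moment at which its call begins: read the wrist's pose just before it. camera_params takes no time and is no camera call; for the wrist camera it gives the pose at the moment of the call.
- job_done(): hands the job in, once; it reports no verdict.
Trained networks look in the newest picture that a camera, given by its name, has taken for a name from the list of things; names that differ only in an ending like _2 or _b are one class to them, and where a whole thing is asked for, a point or a joint stands for the part that bears it (a point fixed in the world has none). Each returns a list of dicts, best first, with "score" (0 to 1); they miss things now and then, are a little off and sometimes report something else, mostly with a low value. They report only what shows in the picture. A call takes as long as a camera call. They do not tell look-alikes from the thing itself.
- finder.find_in(camera, query): "xyz" ([x, y, z] in m, in world coordinates, good to about 4 mm: the middle of the surface that is visible of it).
- finder.masks_of(camera, query): "mask" (420x560 bool, what is visible of it).
The state is a dict: "t": time; "q": joint angles; "qd": joint speeds; "joint_efforts": joint torques, N m; "eef_pos": TCP position; "ee_rot": TCP orientation; "force": force on the tool from outside, world axes, zero at the start; "moment": the same for the moment, N m; "width": finger opening in m.
Only numpy, scipy, OpenCV 4.12 (cv2) and the standard library are available. Lean on these libraries where they do the work, as an engineer would, in place of code of your own. Each camera call takes 0.05 s, during which the arm holds its last target. There are 200 camera calls.

### The job

Pick up the paper lampshade that has the hook on top and hook it over the drying rail in the right-hand third of the rail (right as the robot looks at it). Then slide it along the rail, without lifting it off or carrying it over the rest of the rail, until its hook sits on the black tape band above the white dish, and leave it hanging there freely and still. Do not disturb the other things on the bench.

Things in the scene. Friction and masses are not known exactly. Their poses are not given: they have to be found in the camera images.
- hanger_grip (a point): Centre of the wooden grip block on top of the lampshade hanger: 34 mm (x) by 16 mm (y, the way to pinch it) by 40 mm high; 201 mm above the shade's rim and 34 mm straight above hanger_hook. Axes: z up, x the way the hook's mouth opens (at the start away from the robot, within 0.5 rad), y across the flat of the hook
- hanger_hook (a point): Point in the hook where the rail's axis lies once seated; axes as hanger_grip. Flat bar 14 mm wide (y), 5 thick: roof above, peak 9 mm up; back at x = -16 mm, running down to the shade; lip at x = +16 mm, ending 10 mm below this point. Under the lip it is open to +x down to 60 mm below. The rail enters from +x with its axis some 33 mm below this point; then lower the hanger on to it
- rail_mid (a point): Middle of the drying rail's axis: tube 16 mm thick, 500 mm long, 250 mm above the bench, fixed, level; a wooden post (22 by 18 mm, rising 6 mm above the axis) at each end. y runs along it to its left end as the robot sees it, x square to it away from the robot, z up. Right-hand third: y from -250 to -83 mm; the shade (radius 50 mm) must clear the post at -250
- mark_band (a point): Centre of the band of black tape round the rail, 28 mm wide, on the rail's axis, 20 to 120 mm to the left of the rail's middle; same axes as rail_mid. A low white dish (116 mm across, 10 mm high, fixed) stands on the bench straight below it
- hanger: The whole lampshade hanger, rigid, about 0.2 kg, 221 mm high: an egg-shaped paper shade (100 mm across, 95 high) standing on its open rim (80 mm across), a flat aluminium hook above it, a wooden grip block on top. Origin at the centre of the rim, 167 mm below hanger_hook; axes as hanger_grip
- rail: The rail with its posts, fixed; origin on the bench below rail_mid, same axes
- spare_center (a point): Bystander: centre of a second paper shade, the same shape but with no hook or grip (100 mm across, 95 mm high)
- jar_center (a point): Bystander: centre of a closed jar, 68 mm across, 90 mm high
- heatgun_center (a point): Bystander: a yellow and black heat gun lying on the left, about 210 by 180 mm, 56 mm high
- spool_center (a point): Bystander: centre of a wooden wire spool on the right, 80 mm across, 60 mm high
- bowl_center (a point): Bystander: centre of a white bowl on the right, 110 mm across, 45 mm high
Not all that is in view belongs to the job. What is shaped like the hanger but blue or orange is not meant.

How it is judged:
On the way, in this order (a step that is already met when the one before it is completed fails the run):
1. the lampshade's hook is on the rail in its right-hand third (x of hanger_hook in the frame of rail_mid between -0.01 and 0.01 m and z of hanger_hook in the frame of rail_mid between -0.01 and 0.01 m and y of hanger_hook in the frame of rail_mid between -0.25 and -0.08 m), for 0.2 s.
2. still hooked, it has been slid to the tape band (x of hanger_hook in the frame of rail_mid between -0.01 and 0.01 m and z of hanger_hook in the frame of rail_mid between -0.01 and 0.01 m and y of hanger_hook in the frame of mark_band between -0.012 and 0.012 m), for 0.2 s.
At the end, for the whole second after the job is handed in: The lampshade hangs from the rail by its hook, seated (hook point within 10 mm of the rail's axis sideways, 8 mm in height), within 12 mm of the middle of the tape band along the rail, upright within 0.15 rad, released and at rest (under 0.04 m/s) (x of hanger_hook in the frame of rail_mid between -0.01 and 0.01 m and z of hanger_hook in the frame of rail_mid between -0.008 and 0.008 m and y of hanger_hook in the frame of mark_band between -0.012 and 0.012 m and angle between hanger's own z axis and vertical below 0.15 rad and linear speed of hanger below 0.04 m/s and contact force between hanger and rail above 0.3 N); the robot touches nothing.
It fails at once if the hook is lifted off, or carried above, the rail to the left of its right-hand third (hook point more than 16 mm above the rail's axis and within 50 mm of it sideways) (z of hanger_hook in the frame of rail_mid above 0.016 m and x of hanger_hook in the frame of rail_mid between -0.05 and 0.05 m and y of hanger_hook in the frame of rail_mid between -0.07 and 0.25 m).
It fails at once if a bystander (spare paper shade, jar, heat gun, wire spool, bowl) is moved by more than 30 mm (distance of any of spare_center, jar_center, heatgun_center, spool_center, bowl_center from where it was at the start of the episode above 0.03 m).
It also fails if it takes over 54 s, if anything falls off the work surface, if the arm or the gripper's body presses on something with over 40 N, if the wrist force passes 120 N, or if a joint passes its speed limit or range.

## Working session

There is one attempt and no reset: what is moved stays moved. The work goes in short steps, Python scripts to look and compute and a tool call to move; the robot and the scene stay as the last step left them, time stands still between calls to the robot, and variables do not carry over. Pictures are saved under pics/ and viewed, about 8 in all and at most 12, crops included, and the job is handed in when it is done.

Besides the shell and the picture viewer there is one more tool, called after "Emit:" as a command line: name --argument value ..., lists and objects as JSON in quotes. play_rows: Moves the arm, as the interface text tells. Its arguments: {"type":"object","properties":{"targets":{"type":"array","items":{"type":"array","items":{"type":"array","items":{"type":"number"}}}},"grip":{"type":"number"},"newtons":{"type":"number"}},"required":["targets"]}

```bash
ls; mkdir -p pics; cat > h.py <<'E'
import numpy as np,cv2
from station import arm,cams,job_done,finder
def grab(n,f=None):
    p=cams.camera_params(n); im,d=cams.grab_frame(n)
    if f: cv2.imwrite('pics/'+f,im[:,:,::-1])
    return im,d,p
E
python3 - <<'E'
from h import *
s=arm.get_state();print(s, arm.tcp_to_tips)
im,d,p=grab('side');im2,d2,p2=grab('top')
cv2.imwrite('pics/a.png',cv2.resize(np.hstack([im,im2])[:,:,::-1],None,fx=.71,fy=.71))
cv2.imwrite('pics/side.png',im[:,:,::-1]);cv2.imwrite('pics/top.png',im2[:,:,::-1])
print(p,p2)
for c in('side','top'):
  for q in ('hanger_grip','hanger','rail','mark_band','spare_center','jar_center','heatgun_center','spool_center','bowl_center'):
    print(c,q,[(np.round(r['xyz'],3).tolist(),round(r['score'],2)) for r in finder.find_in(c,q)][:4])
E
```

```text
pics
{'t': 0.0, 'q': array([ 1.61408641e+00,  3.59384247e-01,  1.10488898e-02, -3.49925193e-04,
       -1.22405497e+00, -2.88114557e-01]), 'qd': array([-1.02604451e-03, -3.33320363e-04,  4.34387235e-05, -1.16028448e-03,
       -1.47633284e-03,  2.64314492e-04]), 'joint_efforts': array([ 3.23603099e-04, -5.82720530e+01,  2.93052185e+01,  6.99720025e+00,
        7.01768513e-03, -1.64316734e-04]), 'eef_pos': array([0.16355475, 0.65468849, 0.40371983]), 'ee_rot': array([ 3.13997088e+00, -1.37580177e-04, -2.44943539e-01]), 'force': array([ 0.14502152, -0.22661643,  0.87669648]), 'moment': array([-0.0378532 , -0.04005121,  0.00961642]), 'width': 0.08761733281860107} 0.1781
{'intrinsics': array([[404.07133365,   0.        , 279.95209204],
       [  0.        , 404.07133365, 206.14303393],
       [  0.        ,   0.        ,   1.        ]]), 'position': array([-0.23547116, -0.83837896,  0.99443147]), 'attitude': array([-2.20413496,  0.00809764, -0.6447771 ])} {'intrinsics': array([[415.60696477,   0.        , 278.01511922],
       [  0.        , 415.60696477, 210.84845578],
       [  0.     
[... 580 characters left out ...]
6, 0.43, 0.036], 0.78)]
side spool_center [([0.581, -0.42, 0.057], 0.61)]
side bowl_center [([0.454, -0.415, 0.024], 0.74)]
top hanger_grip [([0.217, 0.394, 0.091], 0.68), ([0.488, 0.563, 0.092], 0.59), ([0.433, 0.236, 0.093], 0.58)]
top hanger [([0.425, 0.234, 0.091], 0.86), ([0.219, 0.391, 0.09], 0.71), ([0.496, 0.565, 0.088], 0.7)]
top rail [([0.628, -0.004, 0.249], 0.91), ([0.431, 0.236, 0.092], 0.58)]
top mark_band [([0.632, 0.111, 0.006], 0.8)]
top spare_center [([0.424, -0.179, 0.085], 0.96)]
top jar_center [([0.442, 0.006, 0.091], 0.64)]
top heatgun_center [([0.389, 0.437, 0.045], 0.85)]
top spool_center [([0.593, -0.403, 0.059], 0.82)]
top bowl_center [([0.45, -0.435, 0.024], 0.86)]
```

View pics/top.png

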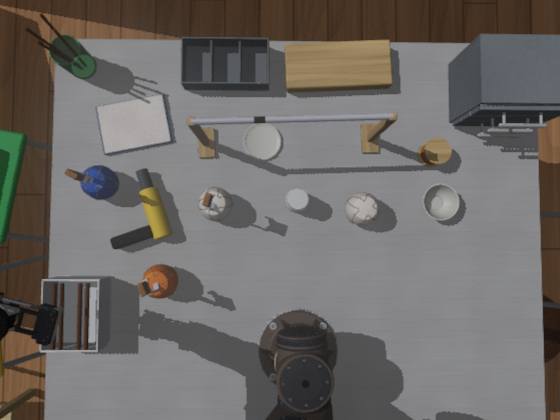

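View pics/side.png

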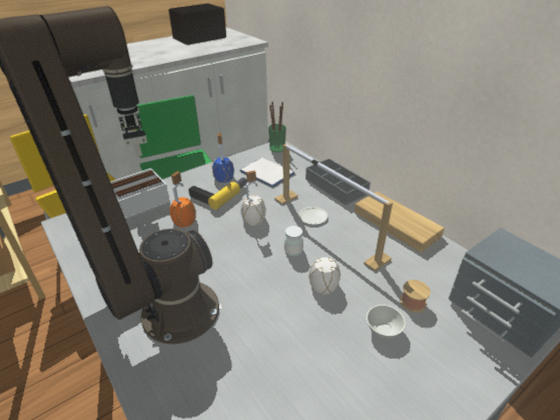

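The top view shows the white hanger at (215,203) with its grip block at (207,200), the rail from (191,120) to (394,117), the band at about (259,119), the dish at (262,141), the jar at (297,200) and the spare shade at (362,208). The side view agrees: the hanger is at (253,208) and the block at (251,176).

```bash
cat >> h.py <<'E'
from scipy.spatial.transform import Rotation as R
def cloud(d,p):
    K=p['intrinsics'];v,u=np.mgrid[:d.shape[0],:d.shape[1]]
    c=np.stack([(u-K[0,2])/K[0,0]*d,(v-K[1,2])/K[1,1]*d,d],-1)
    w=c@R.from_euler('xyz',p['attitude']).as_matrix().T+p['position']
    w[d<=0]=np.nan
    return w
E
python3 - <<'E'
from h import *
for n in('top','side'):
    im,d,p=grab(n);w=cloud(d,p);x,y,z=w[...,0],w[...,1],w[...,2]
    m=(z>.185)&(z<.24)&(abs(x-.43)<.06)&(abs(y-.235)<.06)
    q=w[m];print(n,'grip',m.sum(),q.mean(0),q.min(0),q.max(0))
    if len(q)>5:
        t=q[q[:,2]>np.nanmax(q[:,2])-.012]; print('top',len(t),t.mean(0),cv2.minAreaRect(t[:,:2].astype(np.float32)))
    # rail
    m=(z>.225)&(z<.29)&(abs(x-.635)<.06)&(y>-.3)&(y<.3)
    q=w[m];g=im[m].astype(int).mean(1);print('rail',len(q),q.min(0),q.max(0))
    f=np.polyfit(q[:,1],q[:,0],1);print('fit',f)
    for a in np.arange(-.29,.29,.02):
        s=q[(q[:,1]>=a)&(q[:,1]<a+.02)]
        if len(s):print(round(a+.01,2),len(s),np.round(np.median(s,0),4),np.round(s[:,2].max(),4))
    dk=q[(g<60)&(abs(q[:,1]-.1)<.12)];print('dark',len(dk),dk.mean(0),dk.min(0),dk.max(0))
    # dish
    m=(z>.004)&(z<.02)&(abs(x-.63)<.08)&(abs(y-.11)<.08)&(im.min(-1)>0);print('dish',m.sum(),w[m].mean(0),w[m].min(0),w[m].max(0))
E
```

```text
top grip 109 [0.43435623 0.24130953 0.21574868] [0.4172021  0.23207268 0.18572859] [0.45003353 0.25272098 0.22513985]
top 85 [0.43459408 0.2428136  0.22047613] ((0.4348483383655548, 0.24359574913978577), (0.015824975445866585, 0.03358688950538635), 74.91262817382812)
rail 1458 [ 0.61366376 -0.22977268  0.22554123] [0.6545737  0.28650339 0.26346704]
fit [-0.03665827  0.63341669]
-0.22 91 [ 0.6382 -0.2189  0.2552] 0.2635
-0.2 54 [ 0.64   -0.1996  0.2565] 0.2613
-0.18 57 [ 0.6395 -0.1807  0.2564] 0.2605
-0.16 54 [ 0.6396 -0.1607  0.2562] 0.2602
-0.14 51 [ 0.6387 -0.1401  0.2568] 0.2621
-0.12 49 [ 0.637  -0.1193  0.256 ] 0.2616
-0.1 57 [ 0.6367 -0.1001  0.257 ] 0.2622
-0.08 57 [ 0.6365 -0.0803  0.2557] 0.261
-0.06 52 [ 0.6355 -0.0603  0.2565] 0.2618
-0.04 48 [ 0.6345 -0.0397  0.257 ] 0.2596
-0.02 53 [ 0.6334 -0.0187  0.2564] 0.2615
0.0 56 [ 0.6332 -0.      0.2564] 0.2618
0.02 55 [0.6327 0.0206 0.2564] 0.2609
0.04 49 [0.6317 0.0383 0.2562] 0.2611
0.06 48 [0.6312 0.0591 0.2571] 0.2614
0.08 62 [0.63   0.08   0.2561] 0.2619
0.1 56 [0.6296 0.1009 0.2568] 0.2622
0.12 55 [0.6293 0.1195 0.2566] 
[... 1501 characters left out ...]
0.6276 0.0364 0.2549] 0.2613
0.06 24 [0.6276 0.0613 0.2541] 0.26
0.08 17 [0.6265 0.0796 0.2537] 0.2593
0.1 21 [0.6267 0.0994 0.2551] 0.26
0.12 18 [0.6255 0.1184 0.2516] 0.2596
0.14 20 [0.6247 0.1412 0.2548] 0.2588
0.16 17 [0.6225 0.1582 0.2547] 0.2614
0.18 18 [0.623  0.1789 0.2542] 0.258
0.2 15 [0.6214 0.1992 0.2539] 0.258
0.22 19 [0.6216 0.2189 0.2538] 0.2587
0.24 15 [0.6203 0.2403 0.255 ] 0.26
0.26 21 [0.6197 0.2653 0.2527] 0.2602
0.28 35 [0.6165 0.2759 0.2452] 0.2575
dark 1 [0.6244867  0.10988003 0.2559152 ] [0.6244867  0.10988003 0.2559152 ] [0.6244867  0.10988003 0.2559152 ]
dish 268 [0.63340984 0.11411274 0.00720391] [0.55042826 0.03375519 0.00400677] [0.7021727  0.1774552  0.01589024]
```

```bash
cat >> h.py <<'E'
def to(x,y,z,yaw_deg=None):
    s=arm.get_state();M=R.from_euler('xyz',s['ee_rot']).as_matrix()
    d=M.T@(np.array([x,y,z])-s['eef_pos'])*1000
    print('t',round(s['t'],2),'pos',s['eef_pos'].round(4),'rpy',np.rad2deg(s['ee_rot']).round(2),'F',s['force'].round(1),'w',round(s['width'],4))
    print('shift mm',d.round(1),'turn',None if yaw_deg is None else np.rad2deg(s['ee_rot'])[2]-yaw_deg)
E
python3 -c "
from h import *
to(.434,.2435,.47,-15)"
```

```text
t 1.1 pos [0.1636 0.6549 0.4047] rpy [180.     0.   -14.02] F [-0.3 -0.4  1.5] w 0.0876
shift mm [362.  333.6 -65.3] turn 0.976622869684304
```

Emit:
play_rows --targets '[[[0, 0, -0.05, 0], [0, 0, -0.08, 0]]]' --grip 0

```text
t: 1.35
eef_pos: [0.1637, 0.655, 0.487]
ee_rot: [-3.14, -0.0, -0.245]
force: [-0.8, 0.0, 0.6]
width: 0.0876
```

Emit:
play_rows --targets '[[[0.036, 0.033, 0, 0], [0.073, 0.067, 0, 0], [0.109, 0.1, 0, 0], [0.145, 0.133, 0, 0], [0.181, 0.167, 0, 0]]]'

```text
t: 1.98
eef_pos: [0.2994, 0.4475, 0.4849]
ee_rot: [-3.141, -0.0, -0.244]
force: [0.4, -0.8, 0.7]
width: 0.0877
```

Emit:
play_rows --targets '[[[0.036, 0.033, 0, 0], [0.073, 0.067, 0, 0], [0.109, 0.1, 0, 0], [0.145, 0.133, 0, 0], [0.181, 0.167, 0.0, 1]]]'

```text
t: 2.6
eef_pos: [0.4344, 0.2416, 0.485]
ee_rot: [-3.141, -0.0, -0.262]
force: [-0.3, 1.2, 0.5]
width: 0.0876
```

Emit:
play_rows --targets '[[[0, 0, 0, 0], [0, 0, 0, 0]]]'

```text
t: 2.85
eef_pos: [0.4339, 0.2429, 0.4848]
ee_rot: [-3.141, -0.0, -0.263]
force: [0.1, 0.3, 0.3]
width: 0.0875
```

```bash
python3 - <<'E'
from h import *
to(.434,.2435,.365,-15)
im,d,p=grab('wrist','w1.png');w=cloud(d,p);x,y,z=w[...,0],w[...,1],w[...,2]
m=(z>.185)&(z<.235)&(abs(x-.43)<.06)&(abs(y-.24)<.06)
q=w[m];print(m.sum(),q.mean(0) if len(q) else 0)
t=q[abs(q[:,2]-.221)<.008]
print(len(t),t.mean(0),cv2.minAreaRect(t[:,:2].astype(np.float32)))
E
```

```text
t 2.85 pos [0.4339 0.2429 0.4848] rpy [-179.98   -0.    -15.08] F [0.1 0.3 0.3] w 0.0875
shift mm [ -0.   -0.5 119.8] turn -0.07662842910715817
1015 [0.43732329 0.24445231 0.21718005]
882 [0.43538573 0.24503538 0.21992656] ((0.4342803955078125, 0.24539372324943542), (0.015721647068858147, 0.03434175252914429), 74.64844512939453)
```

View pics/w1.png

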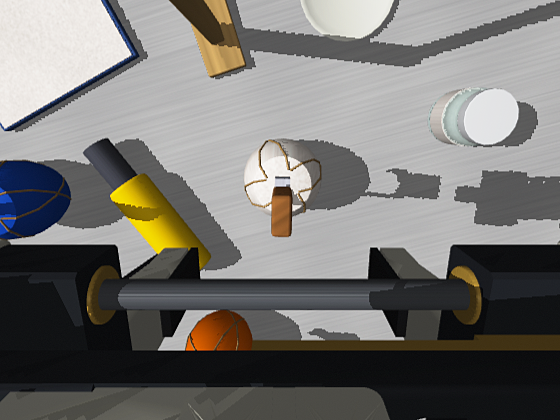

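The wrist view shows the white hanger below the gripper, with its grip block at (282,212) and the hook's lip on the far side at (281,183). The block measures (0.434, 0.245) with a yaw of -15°, so I'm descending to grip it.

Emit:
play_rows --targets '[[[0, -0.001, 0.04, 0], [0, -0.002, 0.08, 0], [0, -0.002, 0.105, 0], [0, -0.002, 0.12, 0], [0, -0.002, 0.12, 0]]]'

```text
t: 3.52
eef_pos: [0.434, 0.2456, 0.3641]
ee_rot: [3.14, 0.001, -0.261]
force: [1.1, 0.7, -0.9]
width: 0.0878
```

Emit:
play_rows --targets '[[[0, 0, 0, 0], [0, 0, 0, 0], [0, 0, 0, 0], [0, 0, 0, 0], [0, 0, 0, 0]]]' --grip 255 --newtons 25

```text
t: 4.15
eef_pos: [0.4344, 0.245, 0.3648]
ee_rot: [-3.141, -0.0, -0.262]
force: [0.6, 0.1, 0.6]
width: 0.043
```

Emit:
play_rows --targets '[[[0, 0, 0, 0], [0, 0, 0, 0], [0, 0, 0, 0]]]'

```text
t: 4.53
eef_pos: [0.4344, 0.245, 0.3646]
ee_rot: [3.141, 0.0, -0.262]
force: [-0.1, -0.8, 0.7]
width: 0.0159
```

Emit:
play_rows --targets '[[[0, 0, -0.01, 0], [0, 0, -0.03, 0], [0, 0, -0.07, 0], [0, 0, -0.11, 0], [0, 0, -0.14, 0]]]'

```text
t: 5.15
eef_pos: [0.4343, 0.2448, 0.5071]
ee_rot: [-3.14, -0.001, -0.262]
force: [-0.0, 0.4, -2.3]
width: 0.0161
```

Emit:
play_rows --targets '[[[0, 0, -0.01, -2], [0, 0, -0.01, -6], [0, 0, -0.01, -11], [0, 0, -0.01, -15], [0, 0, -0.01, -17]]]'

```text
t: 5.78
eef_pos: [0.4342, 0.2449, 0.5137]
ee_rot: [3.141, 0.001, 0.037]
force: [-0.2, 0.3, -1.3]
width: 0.0159
```

Emit:
play_rows --targets '[[[0, 0, 0, 0], [0, 0, 0, 0]]]'

```text
t: 6.02
eef_pos: [0.4344, 0.245, 0.5144]
ee_rot: [3.141, 0.0, 0.034]
force: [-0.2, 0.0, -1.2]
width: 0.0156
```

```bash
python3 -c "
from h import *
to(.53,-.092,.515,2)"
```

```text
t 6.03 pos [0.4344 0.245  0.5144] rpy [1.7999e+02 2.0000e-02 1.9300e+00] F [-0.2  0.  -1.2] w 0.0156
shift mm [ 84.2 340.1  -0.5] turn -0.06508228796331084
```

Emit:
play_rows --targets '[[[0.006, 0.02, 0, 0], [0.015, 0.055, 0, 0], [0.024, 0.095, 0, 0], [0.033, 0.135, 0, 0], [0.042, 0.175, 0, 0]]]'

```text
t: 6.65
eef_pos: [0.4825, 0.0703, 0.5148]
ee_rot: [-3.141, -0.0, 0.034]
force: [0.4, 1.5, -1.3]
width: 0.016
```

Emit:
play_rows --targets '[[[0.009, 0.04, 0, 0], [0.018, 0.08, 0, 0], [0.028, 0.12, 0, 0], [0.037, 0.15, 0, 0], [0.042, 0.165, 0, 0]]]'

```text
t: 7.28
eef_pos: [0.5303, -0.0933, 0.5144]
ee_rot: [3.141, 0.0, 0.032]
force: [0.5, 0.5, -2.0]
width: 0.0157
```

Emit:
play_rows --targets '[[[0, 0, 0.01, 0], [0, 0, 0.025, 0], [0, 0, 0.033, 0], [0, 0, 0.033, 0], [0, 0, 0.033, 0]]]'

```text
t: 7.9
eef_pos: [0.5301, -0.0915, 0.4821]
ee_rot: [3.141, -0.001, 0.035]
force: [-0.9, -0.6, -1.5]
width: 0.0158
```

```bash
python3 - <<'E'
from h import *
to(.635,-.092,.482,2)
im,d,p=grab('wrist');im2,d2,p2=grab('side')
cv2.imwrite('pics/w2.png',cv2.resize(np.hstack([im,cv2.resize(im2[150:330,220:460],(560,420))])[:,:,::-1],None,fx=.71,fy=.71))
w=cloud(d,p)
x,y,z=w[...,0],w[...,1],w[...,2]
for a in np.arange(-.2,.2,.04):
    m=(abs(z-.25)<.012)&(abs(x-.635)<.02)&(abs(y-a)<.02);print(a,m.sum(),np.round(np.median(w[m],0),4), w[m].max(0)[2] if m.any() else 0)
w=cloud(d2,p2);x,y,z=w[...,0],w[...,1],w[...,2]
m=(abs(z-.279)<.055)&(abs(x-.535)<.07)&(abs(y+.092)<.05);print(m.sum(),w[m].min(0),w[m].max(0))
E
```

```text
t 7.9 pos [ 0.5301 -0.0915  0.4821] rpy [ 1.7999e+02 -4.0000e-02  2.0200e+00] F [-0.9 -0.6 -1.5] w 0.0158
shift mm [104.8   4.1   0.2] turn 0.016038681936962895
-0.2 2484 [ 0.64   -0.2037  0.2559] 0.2594158287900677
-0.16 2095 [ 0.6387 -0.16    0.2563] 0.25972691229750205
-0.12 2095 [ 0.6374 -0.12    0.2563] 0.25924478057215583
-0.07999999999999999 2102 [ 0.6359 -0.08    0.2564] 0.2597741255602781
-0.03999999999999998 2094 [ 0.6345 -0.0399  0.2564] 0.25942949493538286
2.7755575615628914e-17 2095 [6.331e-01 1.000e-04 2.564e-01] 0.25968555999456067
0.040000000000000036 2100 [0.6316 0.0402 0.2564] 0.25938935452105794
0.08000000000000002 776 [0.63   0.0674 0.2563] 0.2599844713206486
0.12000000000000005 0 [nan nan nan] 0
0.1600000000000001 0 [nan nan nan] 0
240 [ 0.50503362 -0.12055231  0.22431014] [ 0.55476404 -0.06841456  0.33397127]
  return _methods._mean(a, axis=axis, dtype=dtype,
  ret = um.true_divide(
```

View pics/w2.png

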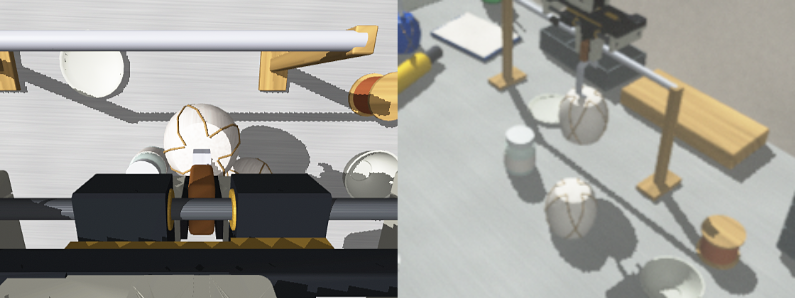

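The left half (wrist) shows the hanger gripped, with the rail ahead at row 40. The right half (side crop) shows the shade hanging upright before the rail, clear of the jar and the spare shade. The hook goes in next.

Emit:
play_rows --targets '[[[0.02, 0, 0, 0], [0.045, 0, 0, 0], [0.07, 0, 0, 0], [0.09, 0, 0, 0], [0.1, 0, 0, 0]]]'

```text
t: 8.62
eef_pos: [0.6309, -0.0884, 0.4814]
ee_rot: [3.142, 0.0, 0.034]
force: [-0.1, -0.5, -1.7]
width: 0.0159
```

Emit:
play_rows --targets '[[[0.004, 0, 0, 0], [0.006, 0, 0, 0], [0.006, 0, 0, 0], [0.006, 0, 0, 0]]]'

```text
t: 9.12
eef_pos: [0.6356, -0.0883, 0.482]
ee_rot: [-3.141, -0.0, 0.034]
force: [-0.1, 0.2, -1.0]
width: 0.0159
```

Emit:
play_rows --targets '[[[0, 0, 0.005, 0], [0, 0, 0.01, 0], [0, 0, 0.015, 0], [0, 0, 0.02, 0], [0, 0, 0.025, 0]]]'

```text
t: 9.75
eef_pos: [0.636, -0.0882, 0.4562]
ee_rot: [3.142, 0.0, 0.034]
force: [0.2, 0.4, -1.6]
width: 0.0158
```

Emit:
play_rows --targets '[[[0, 0, 0, 0], [0, 0, 0, 0]]]'

```text
t: 10.0
eef_pos: [0.6361, -0.0883, 0.4568]
ee_rot: [3.141, -0.0, 0.034]
force: [0.1, 0.3, -1.2]
width: 0.0162
```

Emit:
play_rows --targets '[[[0, 0, 0.004, 0], [0, 0, 0.006, 0], [0, 0, 0.007, 0], [0, 0, 0.008, 0], [0, 0, 0.008, 0]]]'

```text
t: 10.62
eef_pos: [0.636, -0.0883, 0.4487]
ee_rot: [3.142, -0.0, 0.034]
force: [0.2, 0.4, -1.5]
width: 0.0158
```

Emit:
play_rows --targets '[[[0, 0, 0.001, 0], [0, 0, 0.001, 0]]]'

```text
t: 10.88
eef_pos: [0.6362, -0.0883, 0.4482]
ee_rot: [3.141, -0.001, 0.035]
force: [0.2, -0.7, 0.8]
width: 0.0158
```

Emit:
play_rows --targets '[[[0, 0, 0.0005, 0], [0, 0, 0.0005, 0], [0, 0, 0.0005, 0]]]'

```text
t: 11.25
eef_pos: [0.6362, -0.0883, 0.4481]
ee_rot: [3.141, -0.002, 0.035]
force: [0.6, 1.4, 5.5]
width: 0.0158
```

```bash
python3 - <<'E'
from h import *
im,d,p=grab('side');to(.632,.0,.4482,2)
im2,d2,p2=grab('wrist')
cv2.imwrite('pics/s3.png',np.hstack([cv2.resize(im[100:220,320:440],(400,400)),cv2.resize(im2,(400,300),).repeat(1,0) if 0 else cv2.copyMakeBorder(cv2.resize(im2,(400,300)),0,100,0,0,0)])[:,:,::-1])
E
```

```text
t 11.3 pos [ 0.6362 -0.0883  0.4481] rpy [ 1.7998e+02 -1.0000e-01  1.9900e+00] F [0.6 0.2 5.8] w 0.0162
shift mm [ -1.1 -88.4  -0.2] turn -0.014954658962323508
```

View pics/s3.png

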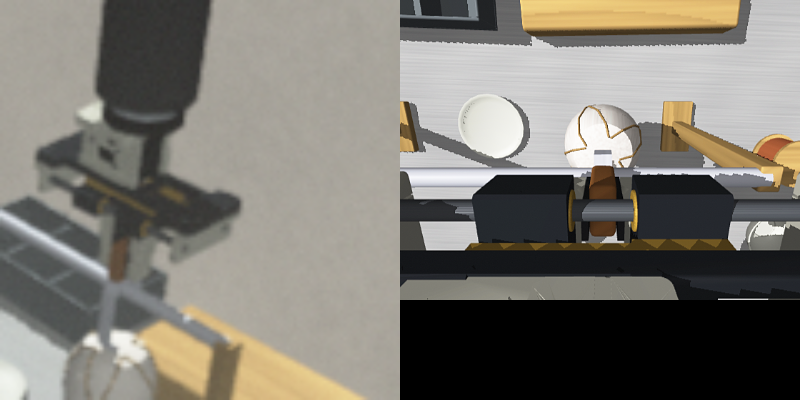

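The left half shows the hook roof resting on the rail, with the shade hanging below it. The right half (wrist) shows the block over the rail at (602,190). The force has changed from -1.5 to +5.5 N, so the hook is seated, and I'll ease off slightly and slide.

Emit:
play_rows --targets '[[[0, -0.005, -0.0003, 0], [0, -0.015, -0.0003, 0], [0, -0.03, -0.0003, 0], [0, -0.045, -0.0003, 0], [0, -0.055, -0.0003, 0]]]'

```text
t: 11.98
eef_pos: [0.6343, -0.0323, 0.448]
ee_rot: [3.141, -0.001, 0.035]
force: [3.3, -3.5, 5.1]
width: 0.0153
```

Emit:
play_rows --targets '[[[0, -0.01, 0, 0], [0, -0.025, 0, 0], [0, -0.035, 0, 0], [0, -0.04, 0, 0], [0, -0.04, 0, 0]]]'

```text
t: 12.6
eef_pos: [0.6329, 0.0079, 0.448]
ee_rot: [-3.141, -0.001, 0.036]
force: [2.8, -0.6, 5.3]
width: 0.0158
```

```bash
cat > band.py <<'E'
from h import *
to(.628,.111,.448,2)
for n in ('wrist','top'):
    im,d,p=grab(n);w=cloud(d,p);x,y,z=w[...,0],w[...,1],w[...,2]
    g=im.max(-1)
    m=(abs(z-.254)<.008)&(abs(x-.632+.0355*y)<.013)&(y>.06)&(y<.16)
    dk=w[m&(g<60)];print(n,m.sum(),len(dk),dk.min(0) if len(dk) else 0,dk.max(0) if len(dk) else 0)
    for a in np.arange(.08,.15,.004):
        k=m&(abs(y-a)<.002)
        if k.any(): print(round(a,3),k.sum(),int(np.median(g[k])),end=' | ')
    print()
E
python3 band.py
```

```text
t 12.6 pos [0.6329 0.0079 0.448 ] rpy [-1.7996e+02 -9.0000e-02  2.0400e+00] F [ 2.8 -0.6  5.3] w 0.0158
shift mm [-1.200e+00 -1.032e+02  1.000e-01] turn 0.03813692712618977
wrist 3864 1395 [0.62226062 0.09739514 0.24887768] [0.63916725 0.125861   0.25999362]
0.08 71 217 | 0.084 72 227 | 0.088 69 218 | 0.092 85 228 | 0.096 137 236 | 0.1 180 27 | 0.104 214 27 | 0.108 215 28 | 0.112 211 28 | 0.116 214 28 | 0.12 222 28 | 0.124 202 27 | 0.128 191 234 | 0.132 194 231 | 0.136 203 231 | 0.14 202 233 | 0.144 206 231 | 0.148 196 232 | 
top 122 36 [0.62247606 0.10466191 0.24970447] [0.63464167 0.12193529 0.26075497]
0.104 2 58 | 0.108 14 52 | 0.112 7 53 | 0.116 14 51 | 0.12 13 51 | 0.124 7 100 | 0.128 12 157 | 0.132 6 176 | 0.136 12 177 | 0.14 11 174 | 0.144 6 178 | 0.148 11 178 |
```

The band centre is at y=0.1117, with the hook at y=0.008, so it has 104 mm left to slide.

Emit:
play_rows --targets '[[[0.0003, -0.01, -0.0003, 0], [0.0005, -0.025, -0.0003, 0], [0.0005, -0.04, -0.0003, 0], [0.0005, -0.055, -0.0003, 0], [0.0005, -0.065, -0.0003, 0]]]'

```text
t: 13.32
eef_pos: [0.6309, 0.0726, 0.4479]
ee_rot: [3.141, -0.0, 0.035]
force: [3.7, -3.0, 5.0]
width: 0.0159
```

Emit:
play_rows --targets '[[[0, -0.012, 0, 0], [0, -0.025, 0, 0], [0, -0.035, 0, 0], [0, -0.039, 0, 0], [0, -0.039, 0, 0]]]'

```text
t: 13.95
eef_pos: [0.6296, 0.1115, 0.4479]
ee_rot: [-3.141, -0.0, 0.035]
force: [2.2, 0.2, 5.5]
width: 0.016
```

Emit:
play_rows --targets '[[[0, 0, 0, 0], [0, 0, 0, 0], [0, 0, 0, 0]]]'

```text
t: 14.32
eef_pos: [0.6296, 0.1114, 0.4479]
ee_rot: [-3.14, -0.001, 0.035]
force: [2.9, -0.2, 5.4]
width: 0.0157
```

```bash
python3 - <<'E'
from h import *
to(.628,.1117,.448,2)
im,d,p=grab('side');im2,d2,p2=grab('wrist')
cv2.imwrite('pics/s4.png',np.hstack([cv2.resize(im[100:240,240:380],(400,400)),cv2.copyMakeBorder(cv2.resize(im2,(400,300)),0,100,0,0,0)])[:,:,::-1])
for n,(i,dd,pp) in dict(s=(im,d,p),w=(im2,d2,p2)).items():
    w=cloud(dd,pp);y=w[...,1];g=i.max(-1)
    m=(abs(w[...,2]-.254)<.008)&(abs(w[...,0]-.632+.0355*y)<.012)&(abs(y-.11)<.03)&(g<60)
    print(n,m.sum(),w[m].min(0),w[m].max(0))
E
```

```text
t 14.32 pos [0.6296 0.1114 0.4479] rpy [-1.7994e+02 -3.0000e-02  2.0000e+00] F [ 2.9 -0.2  5.4] w 0.0157
shift mm [-1.6 -0.3 -0.1] turn -0.00045522702074385357Traceback (most recent call last):
  File "<stdin>", line 8, in <module>
    return umr_minimum(a, axis, None, out, keepdims, initial, where)
ValueError: zero-size array to reduction operation minimum which has no identity
```

View pics/s4.png

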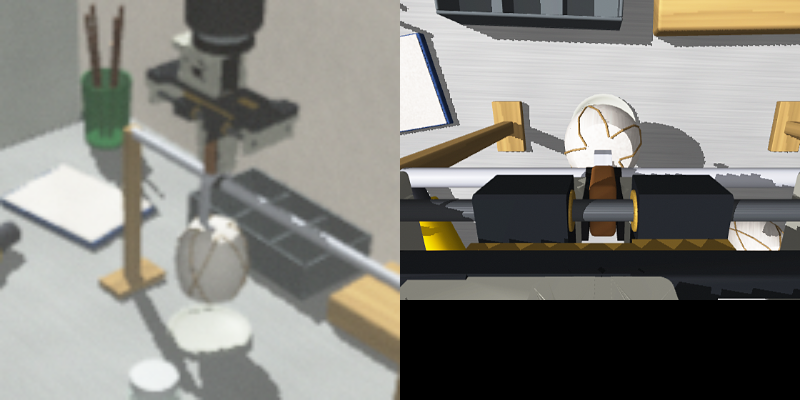

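The left half shows the shade hanging on the rail above the white dish. The right half (wrist) shows the block over the rail at the band, with the dish behind the shade. Before releasing, I'll relieve the small preload.

Emit:
play_rows --targets '[[[0.0005, 0, -0.0004, 0], [0.0008, 0, -0.0006, 0], [0.0008, 0, -0.0006, 0]]]'

```text
t: 14.8
eef_pos: [0.6302, 0.1111, 0.4479]
ee_rot: [-3.141, 0.001, 0.035]
force: [0.9, 1.8, 2.6]
width: 0.0158
```

Emit:
play_rows --targets '[[[0, 0, 0, 0], [0, 0, 0, 0], [0, 0, 0, 0]]]' --newtons 5

```text
t: 15.18
eef_pos: [0.6303, 0.1106, 0.4478]
ee_rot: [3.141, 0.001, 0.034]
force: [1.0, 1.4, -0.8]
width: 0.016
```

Emit:
play_rows --targets '[[[0, 0, 0, 0], [0, 0, 0, 0], [0, 0, 0, 0]]]' --grip 190

```text
t: 15.55
eef_pos: [0.6303, 0.1105, 0.4482]
ee_rot: [3.141, 0.0, 0.034]
force: [-0.4, -0.3, 0.8]
width: 0.0224
```

Emit:
play_rows --targets '[[[0, 0, 0, 0], [0, 0, 0, 0], [0, 0, 0, 0], [0, 0, 0, 0], [0, 0, 0, 0]]]' --grip 60

```text
t: 16.18
eef_pos: [0.6304, 0.1107, 0.4484]
ee_rot: [-3.142, -0.0, 0.035]
force: [1.2, -0.8, 0.1]
width: 0.0649
```

Emit:
play_rows --targets '[[[0, 0, -0.005, 0], [0, 0, -0.02, 0], [0, 0, -0.04, 0], [0, 0, -0.07, 0], [0, 0, -0.1, 0]]]'

```text
t: 16.8
eef_pos: [0.6303, 0.1105, 0.5507]
ee_rot: [-3.141, -0.001, 0.034]
force: [0.6, 0.5, -0.4]
width: 0.0672
```

Emit:
play_rows --targets '[[[-0.03, 0, -0.02, 0], [-0.06, 0, -0.02, 0], [-0.08, 0, -0.02, 0], [-0.08, 0, -0.02, 0]]]'

```text
t: 17.3
eef_pos: [0.5492, 0.1075, 0.5707]
ee_rot: [-3.14, -0.003, 0.035]
force: [0.2, -0.5, 0.8]
width: 0.067
```

```bash
python3 - <<'E'
from h import *
print(arm.get_state()['force'],arm.get_state()['width'])
f={n:grab(n) for n in('wrist','side','top')}
a=cv2.resize(f['side'][0][100:240,240:380],(400,400));b=cv2.copyMakeBorder(cv2.resize(f['wrist'][0],(400,300)),0,100,0,0,0)
cv2.imwrite('pics/s5.png',np.hstack([a,b])[:,:,::-1])
for k in range(3):
    for n in f:
        im,d,p=f[n] if k==0 else grab(n)
        w=cloud(d,p);y=w[...,1];x=w[...,0];z=w[...,2]
        m=(z>.275)&(z<.32)&(abs(x-.63)<.04)&(abs(y-.11)<.04);q=w[m]
        t=q[q[:,2]>.298]
        if len(t)>8:print(n,len(t),t.mean(0).round(4),np.percentile(t[:,2],95).round(4),cv2.minAreaRect(t[:,:2].astype(np.float32)))
        if n=='wrist':
            g=im.max(-1);m=(abs(z-.254)<.008)&(abs(x-.632+.0355*y)<.012)&(abs(y-.11)<.03)&(g<60)
            if m.any():print('band',m.sum(),w[m].min(0),w[m].max(0))
for n,q in(('top','jar_center'),('top','spare_center'),('top','heatgun_center'),('top','spool_center'),('top','bowl_center')):
    r=finder.find_in(n,q);print(q,np.round(r[0]['xyz'],3) if r else None)
E
```

```text
[ 0.24302088 -0.45481345  0.83576993] 0.06701531390733496
wrist 1060 [0.6285 0.1114 0.3031] 0.3046 ((0.6284270286560059, 0.11125484853982925), (0.03319637477397919, 0.015651550143957138), 1.3448486328125)
band 205 [0.62154924 0.09797502 0.25013239] [0.63804602 0.12566851 0.25965942]
side 29 [0.6254 0.1078 0.3023] 0.3056 ((0.6259821057319641, 0.11055925488471985), (0.031500011682510376, 0.01849057711660862), 12.057060241699219)
wrist 1086 [0.6286 0.1114 0.3031] 0.3046 ((0.6283275485038757, 0.11120777577161789), (0.03364769369363785, 0.01566067710518837), 1.3310478925704956)
band 212 [0.62161837 0.09806228 0.25020094] [0.63804066 0.12579129 0.26075407]
side 29 [0.6258 0.108  0.3022] 0.3055 ((0.6271377205848694, 0.10931113362312317), (0.01736348308622837, 0.035298194736242294), 89.09576416015625)
wrist 1076 [0.6284 0.1113 0.3031] 0.3045 ((0.6282444000244141, 0.11135783791542053), (0.03348223492503166, 0.015311427414417267), 2.0936973094940186)
band 224 [0.62148828 0.08847735 0.25028081] [0.63783375 0.12567028 0.25940062]
side 28 [0.6256 0.1075 0.3028] 0.3053 ((0.6270544528961182, 0.10957053303718567), (0.032020702958106995, 0.019217733293771744), 8.235280990600586)
jar_center [0.444 0.008 0.091]
spare_center None
heatgun_center [0.602 0.111 0.004]
spool_center [ 0.596 -0.404  0.057]
bowl_center [ 0.452 -0.435  0.022]
```

View pics/s5.png

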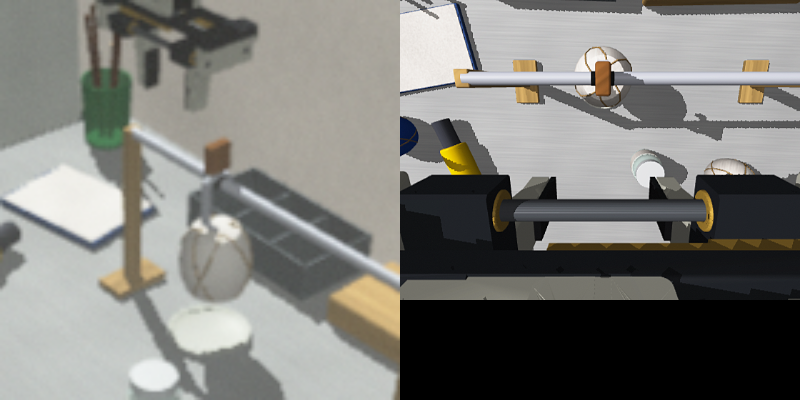

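The shade hangs freely and still. In the wrist view the block at (602,78) sits in the middle of the band, with tape showing on both sides of it. The block's centre is at y=0.1113 and the band's at 0.1118; the block top at 0.304 m fits a seated hook. I'm handing the job in.

```bash
python3 -c "
from h import *
print(job_done())"
```

```text
the job is handed in; nothing more can be done
None
```

I hooked the white lampshade over the rail about 120 mm right of its middle. I slid it about 200 mm along the rail, keeping it pressed down, to the black tape band, released it and backed the gripper away. It was handed in at roughly 18 s of the 54 s allowed; `job_done` gives no verdict.

**Last checks**
- **Along the rail:** the grip block's centre is at y ≈ 0.111 m and the band's at 0.112 m, so the hook is within about 1 mm of the band's middle.
- **Across the rail:** the block's centre is within about 1 mm of the rail's axis in the wrist view. The side view puts it 1–3 mm from there, which is within calibration error.
- **Height:** the block's top is at about 0.304 m, as expected for a seated hook.
- **At rest:** the shade's position was the same in three successive frames, and the gripper carries no load.

**Disagreements**
- **Final bystander search:** the last top-view search missed the spare shade and gave a false hit on the dish for the heat gun, because the arm blocks part of the view. So neither was re-measured. In the last wrist picture, the parts of both that show look undisturbed.
- **Other bystanders:** the jar, spool and bowl are within 4 mm of where they started.

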